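Rack the drying boards by thickness

ROBOT

A 6-joint arm with a two-finger parallel gripper is mounted at the origin on the work surface. World frame = base frame: x ahead of the robot, y to its left, z up, the work surface at z = 0. Lengths are in mm, angles in rad, forces in N, time in s.
With the tool pointing down it reaches from about 350 to 975 mm from the base axis. Payload 7.1 kg.
Tool frame: the origin (TCP) lies midway between the tips of the shut fingers; the grasp point (between the pads) lies 19 mm behind it; z points along the fingers, y is the line along which they close (so a half turn about z gives the same grasp; the last joint's range is limited). The gripper opens to 88 mm and grips with 3 to 60 N. Pads are 20 mm wide; open, the fingers measure 115 mm over their backs; the gripper's body (75 mm by 178 mm) begins 61 mm behind the grasp point.
Start: joints at [1.323, 0.423, 1.63, -0, 1.089, -0.019], TCP at [141.724, 608.703, 222.675] pointing down, gripper open.
Joint ranges: [-3, 3], [-0.9, 2.11], [0.09, 2.58], [-1.31, 4.45], [0.11, 2.69], [-2.54, 2.54]. Speed limits (rad/s): [2.39, 2.39, 3.01, 3.14, 3.14, 3.14].

INTERFACE

Orientations are given as a rotation vector (axis times angle).
In Python, from workcell import ctrl gives the robot as it stands. The module is installed in compiled form; this text tells all that it offers.
- The arm moves only by the tool servo_tool, never from a script. Its argument "increments" is a list of rows, each a list of 7 numbers: the shift along the world's x, y, z in cm, then the turn, a rotation vector about the world's x, y, z in degrees, then the opening, from -1 (shut) to 1 (fully open). A call has 1 to 20 rows; each row is the pose to reach, as a shift and turn from the pose commanded when the call began; what a row does not reach only later rows make up. A row lasts 1/12 s, in which the tool goes at most 41.7 mm and 7.16 degrees, less where a joint would pass 70% of its speed; a pose out of reach is approached as far as the arm can. A call with a gripper value outside its range is refused whole. The fingers move at their own pace and stop on an object; the grip force is fixed at half the most. Time passes only in rows, so rows that repeat a pose let the fingers close. It gives the time, the measured TCP pose, the force, the opening and the grip force at its end, in the units of the state.
- ctrl.get_obs(): the state, without advancing time (a new reading comes with each control period).
- ctrl.get_image(name): name is "scene" or "top" or "wrist"; returns a dict with "image" (420x560x3 uint8, red, green, blue), "fx", "fy", "cx", "cy" (pixels), "extrinsics" (4x4, takes a point from camera to world coordinates); the wrist camera has in their place "tool_from_camera" (4x4, takes a point from camera to tool coordinates, whose origin is the TCP and whose axes are the flange's). Camera axes: x right, y up, looking along -z (the intrinsics and any distortion apply to the point x, -y, -z); pixel columns grow to the right and rows downward; lengths in mm; the calibration is good to about 2 mm. A picture is of the moment at which its call begins: read the wrist's pose just before it. There is no depth.
- ctrl.close_job(): hands the job in; it is judged then, once.
The state is a dict: "t": time; "qpos": joint angles; "qvel": joint speeds; "joint_torque": joint torques, N m; "ee_pos": TCP position; "orientation": TCP orientation; "ft_force": force on the tool from outside, world axes, zero at the start; "moment": the same for the moment, N m; "width": finger opening in mm; "grasp_force": force on a finger pad.
Only numpy, scipy, OpenCV 4.12 (cv2) and the standard library are available. Lean on these libraries where they do the work, as an engineer would, in place of code of your own. Each camera call takes 0.05 s, during which the arm holds its last target. There are 200 camera calls.

TASK

Take the two drying boards out of their plaster blocks and slide each one down into the rack slot whose width matches its thickness (a few millimetres wider than the board), leaving the wide slot empty. Lower them gently, without dropping them, until they rest fully home on the slot floor, and let go; leave the plaster moulds, the bowl and the spatula where they are.

Things in the scene. Friction and masses are not known exactly. Their poses are not given: they have to be found in the camera images.
- thin_board_center (a point): Centre (half-way up) of the thin drying board: rigid flat terracotta-red square plate, 120 mm long, 120 mm high, 10 mm thick, about 0.26 kg (true mass 0.7 to 1.4 times this), loose, standing on edge in its holder block. Axes turn with it: x along its length, y across its thickness (both faces alike), z up; top edge 60 mm above this point. Pinch it across its thickness near the top edge.
- thick_board_center (a point): Centre (half-way up) of the thick drying board: rigid flat cream square plate, 120 mm long, 120 mm high, 18 mm thick, about 0.30 kg (true mass 0.7 to 1.4 times this), loose, standing on edge in its holder block. Axes turn with it: x along its length, y across its thickness (both faces alike), z up; top edge 60 mm above this point. Pinch it across its thickness near the top edge.
- slot_narrow_floor (a point): Centre of the floor of the narrowest rack slot: 13 mm wide between aluminium cheeks, 132 mm long between end stops 26 mm high; floor 20 mm above the bench. x along the slot, y across, z up. Cheeks upright to 42 mm above the floor, then flaring to a mouth about 31 mm wide at 54 mm. It suits the 10 mm board.
- slot_middle_floor (a point): Centre of the floor of the middle-width rack slot: 21 mm wide between aluminium cheeks, 132 mm long between end stops 26 mm high; floor 20 mm above the bench. x along the slot, y across, z up. Cheeks upright to 42 mm above the floor, then flaring to a mouth about 39 mm wide at 54 mm. It suits the 18 mm board.
- slot_wide_floor (a point): Centre of the floor of the widest rack slot: 30 mm wide between aluminium cheeks, 132 mm long between end stops 26 mm high; floor 20 mm above the bench. x along the slot, y across, z up. Cheeks upright to 42 mm above the floor, then flaring to a mouth about 48 mm wide at 54 mm. It suits neither board and stays empty.
- holder_thin: White plaster block, fixed, 110 mm long (x), 45 mm across (y), 32 mm high, in whose groove the thin board stands at the start; origin at the centre of its underside. Groove along x, 13 mm wide, its floor 10 mm above the bench: 98 mm of the board stand free above the block. Lift the board straight up.
- holder_thick: White plaster block, fixed, 110 mm long (x), 53 mm across (y), 32 mm high, in whose groove the thick board stands at the start; origin at the centre of its underside. Groove along x, 21 mm wide, its floor 10 mm above the bench: 98 mm of the board stand free above the block. Lift the board straight up.
- rack: Fixed wooden base of the rack, 170 x 230 x 12 mm, origin at the centre of its underside. On it stand the three slots, parallel to its x, side by side 70 mm apart along its y, all fixed and empty; which slot stands where differs from start to start.
- pot_mould: Bystander: round white plaster pot mould, 134 mm across, 105 mm high; origin at the centre of its underside.
- bowl: Bystander: white ceramic bowl, 120 mm across, 55 mm high; origin at the centre of its underside.
- block_mould: Bystander: white plaster block mould with a black strap, 120 x 100 x 80 mm high; origin at the centre of its underside.
- spatula: Bystander: spatula lying on the bench, 280 mm long, up to 65 mm wide; origin on the bench half-way along it, x along its length.
Mind the look-alikes: they are no part of the job. What is shaped like the part that bears thick_board_center but black or pink is not meant.

How it is judged (in metres and radians):
At the end, for the whole second after the job is handed in: The thin board is in the narrowest slot and the thick one in the middle slot, each at rest on the slot floor (centre 55 to 64 mm above it), within 12 mm of the slot's centre lengthwise and 8 mm across, upright and in line within 0.12 rad (x of thin_board_center in the frame of slot_narrow_floor between -0.012 and 0.012 m and y of thin_board_center in the frame of slot_narrow_floor between -0.008 and 0.008 m and z of thin_board_center in the frame of slot_narrow_floor between 0.055 and 0.064 m and angle between the y axis of thin_board_center and the y axis of slot_narrow_floor, either way round below 0.12 rad and angle between each of thin_board_center, thick_board_center's own z axis and vertical below 0.12 rad and linear speed of each of thin_board, thick_board below 0.02 m/s and x of thick_board_center in the frame of slot_middle_floor between -0.012 and 0.012 m and y of thick_board_center in the frame of slot_middle_floor between -0.008 and 0.008 m and z of thick_board_center in the frame of slot_middle_floor between 0.055 and 0.064 m and angle between the y axis of thick_board_center and the y axis of slot_middle_floor, either way round below 0.12 rad); the robot touches nothing.
It fails at once if the thin board is dropped into the rack (moves faster than 0.6 m/s while its lower edge is within 70 mm of the floor of the slot it belongs in) (horizontal distance between thin_board_center and slot_narrow_floor below 0.03 m and z of thin_board_center in the frame of slot_narrow_floor below 0.13 m and linear speed of thin_board above 0.6 m/s).
It fails at once if the thick board is dropped into the rack (moves faster than 0.6 m/s while its lower edge is within 70 mm of the floor of the slot it belongs in) (horizontal distance between thick_board_center and slot_middle_floor below 0.03 m and z of thick_board_center in the frame of slot_middle_floor below 0.13 m and linear speed of thick_board above 0.6 m/s).
It fails at once if a plaster mould, the bowl or the spatula is moved more than 30 mm (distance of any of pot_mould, bowl, block_mould, spatula from where it was at the start of the episode above 0.03 m).
It also fails if it takes over 69 s, if anything falls off the work surface, if the arm or the gripper's body presses on something with over 40 N, if the wrist force passes 120 N, or if a joint passes its speed limit or range.

## Working session

There is one attempt and no reset: what is moved stays moved. The work goes in short steps, Python scripts to look and compute and a tool call to move; the robot and the scene stay as the last step left them, time stands still between calls to the robot, and variables do not carry over. Pictures are saved under pics/ and viewed, at most 10 in all, crops included, and the job is handed in when it is done.

Besides the shell and the picture viewer there is one more tool, called as name(argument=value, ...), one argument or row to a line, values as JSON. servo_tool: Moves the arm, as the interface text tells. Its arguments: {"type":"object","properties":{"increments":{"type":"array","items":{"type":"array","items":{"type":"number"}}}},"required":["increments"]}

```bash
mkdir -p pics; cat > h.py <<'E'
import numpy as np, cv2, pickle
from workcell import ctrl
def grab(name, fn):
    o=ctrl.get_obs(); d=ctrl.get_image(name)
    if name=='wrist':
        from scipy.spatial.transform import Rotation as R
        T=np.eye(4);T[:3,:3]=R.from_rotvec(o['orientation']).as_matrix();T[:3,3]=o['ee_pos'];d['extrinsics']=T@np.array(d['tool_from_camera'])
    pickle.dump(d,open(f'pics/{fn}.pkl','wb')); cv2.imwrite(f'pics/{fn}.png',cv2.cvtColor(d['image'],cv2.COLOR_RGB2BGR)); return d
def load(fn): return pickle.load(open(f'pics/{fn}.pkl','rb'))
def ray(d,u,v):
    E=np.array(d['extrinsics']); p=np.array([(u-d['cx'])/d['fx'],-(v-d['cy'])/d['fy'],-1.]); return E[:3,3],E[:3,:3]@p
def onz(d,u,v,z):
    c,r=ray(d,u,v); return c+r*(z-c[2])/r[2]
def proj(d,P):
    E=np.array(d['extrinsics']); p=E[:3,:3].T@(np.array(P)-E[:3,3]); return d['cx']+d['fx']*p[0]/-p[2], d['cy']-d['fy']*p[1]/-p[2]
E
python3 - <<'E'
from h import *
for n in ('top','scene'):
    d=grab(n,n+'0'); print({k:v for k,v in d.items() if k!='image'})
print(ctrl.get_obs())
E
```

```text
{'fx': 513.4062189354725, 'fy': 513.4062189354725, 'cx': 285.55688574225076, 'cy': 210.59911661767325, 'extrinsics': array([[ 1.78363007e-02,  9.94920305e-01, -9.90729688e-02,
         3.97278356e+02],
       [-9.99694846e-01,  1.94396633e-02,  1.52418755e-02,
        -3.01506100e+01],
       [ 1.70903966e-02,  9.87708776e-02,  9.94963433e-01,
         1.45946414e+03],
       [ 0.00000000e+00,  0.00000000e+00,  0.00000000e+00,
         1.00000000e+00]])}
{'fx': 387.67878581342063, 'fy': 387.67878581342063, 'cx': 279.3229217055764, 'cy': 207.39546400783954, 'extrinsics': array([[-2.39849921e-01, -6.43920447e-01,  7.26524930e-01,
         1.41647473e+03],
       [ 9.70771466e-01, -1.65747670e-01,  1.73581306e-01,
         1.59895882e+02],
       [ 8.64726172e-03,  7.46923134e-01,  6.64854162e-01,
         8.69609150e+02],
       [ 0.00000000e+00,  0.00000000e+00,  0.00000000e+00,
         1.00000000e+00]])}
{'t': 0.1, 'qpos': array([ 1.32296372e+00,  4.23768253e-01,  1.63060285e+00, -3.40216500e-05,
        1.08860480e+00, -1.89963550e-02]), 'qvel': array([ 1.28782725e-03, -1.57004880e-03, -7.88423491e-04, -5.61401008e-05,
        1.31551197e-04,  5.15319995e-04]), 'joint_torque': array([-5.55299121e-04, -5.45616102e+01, -2.74325109e+01,  6.44420693e-02,
        1.88525452e-02,  9.70911884e-08]), 'ee_pos': array([141.63630395, 608.22429124, 221.98125388]), 'orientation': array([-3.58629025e-01, -3.12089995e+00,  2.15968765e-03]), 'ft_force': array([ 0.25586081, -0.75875754, -0.00339054]), 'moment': array([-0.00237045, -0.02052772,  0.02858127]), 'grasp_force': 0.0, 'width': 87.88727840095564}
```

View pics/top0.png

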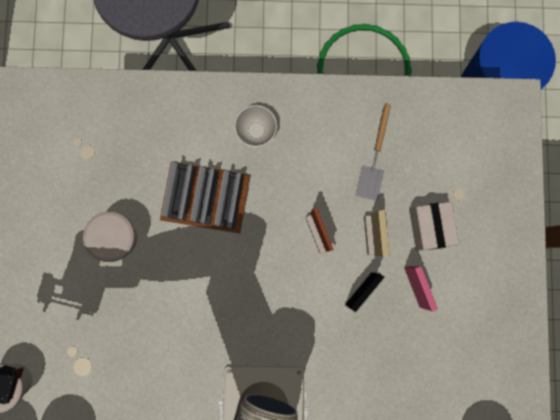

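View pics/scene0.png

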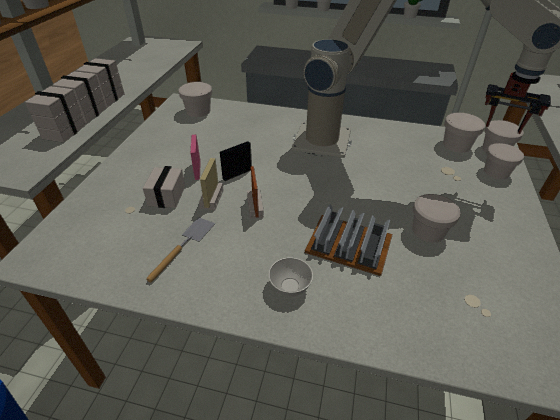

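The top view shows the rack around (205,197), the thin red board around (322,230) and the thick cream board around (382,233). The pot mould is left of the rack at (109,236) and the bowl above it at (256,125). Next, an enlarged crop.

```bash
python3 - <<'E'
from h import *
im=cv2.imread('pics/top0.png')
a=cv2.resize(im[155:245,155:255],None,fx=5,fy=5,interpolation=cv2.INTER_CUBIC)
b=cv2.resize(im[195:265,300:400],None,fx=3,fy=3,interpolation=cv2.INTER_CUBIC)
c=np.zeros((450,800,3),np.uint8);c[:,:500]=a;c[:210,500:]=b
cv2.imwrite('pics/crop0.png',c)
d=load('top0'); hsv=cv2.cvtColor(im,cv2.COLOR_BGR2HSV)
for n,(u,v) in dict(red=(321,228),cream=(384,233),wood=(185,224)).items(): print(n,hsv[v,u])
def mask(lo,hi,box):
    m=cv2.inRange(hsv,lo,hi);k=np.zeros_like(m);x0,y0,x1,y1=box;k[y0:y1,x0:x1]=m[y0:y1,x0:x1];return k
for n,lo,hi,box,z in [('red',(0,110,40),(14,255,255),(300,200,345,260),130),('cream',(14,50,90),(32,255,255),(360,200,400,265),130),('rack',(0,90,30),(18,255,255),(150,150,260,240),12)]:
    m=mask(lo,hi,box); p=cv2.findNonZero(m)
    r=cv2.minAreaRect(p); bx=cv2.boxPoints(r); print(n,len(p),r); print(np.round([onz(d,*q,z)[:2] for q in bx],1).tolist(), 'c',onz(d,*r[0],z))
E
```

```text
red [  9 176 107]
cream [ 21  84 176]
wood [ 15  68 131]
red 304 ((321.2069091796875, 229.01724243164062), (44.38118362426758, 7.056421279907227), 68.1985855102539)
[[533.2, -113.3], [540.4, -130.3], [434.0, -174.3], [426.9, -157.4]] c [ 483.41831413 -143.93369681  130.        ]
cream 397 ((379.6024169921875, 232.6270294189453), (46.98805618286133, 15.028935432434082), 84.80557250976562)
[[535.8, -270.9], [540.1, -310.1], [418.5, -321.0], [414.3, -282.1]] c [ 476.89738077 -296.02407236  130.        ]
rack 1164 ((204.6216278076172, 197.27024841308594), (81.21310424804688, 59.51243209838867), 9.462321281433105)
[[508.0, 301.8], [676.3, 281.0], [642.5, 52.1], [474.6, 75.5]] c [574.87201816 177.65142053  12.        ]
```

View pics/crop0.png

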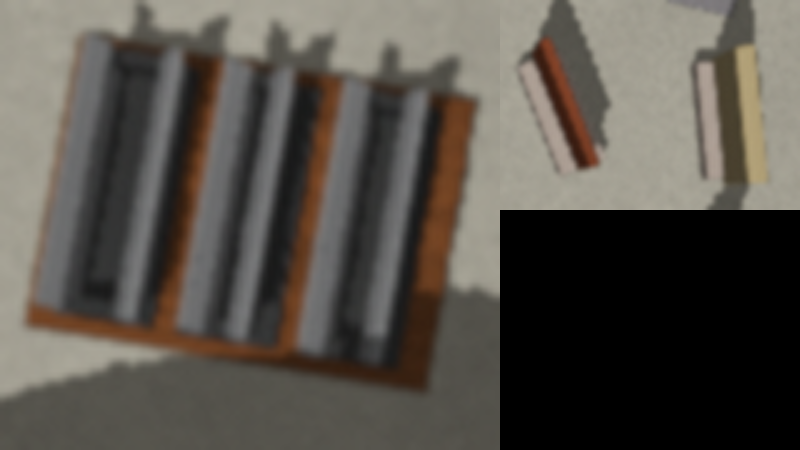

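The crop shows the wide slot on the left, the narrow one in the centre and the middle-width one on the right, on the −y side. I'll move above the thin board to refine its pose with the wrist camera.

servo_tool(
  increments=[
    [34.2,-75.2,7,0,0,-144,1],
    [34.2,-75.2,7,0,0,-144,1],
    [34.2,-75.2,7,0,0,-144,1],
    [34.2,-75.2,7,0,0,-144,1],
    [34.2,-75.2,7,0,0,-144,1],
    [34.2,-75.2,7,0,0,-144,1],
    [34.2,-75.2,7,0,0,-144,1],
    [34.2,-75.2,7,0,0,-144,1],
    [34.2,-75.2,7,0,0,-144,1],
    [34.2,-75.2,7,0,0,-144,1],
    [34.2,-75.2,7,0,0,-144,1],
    [34.2,-75.2,7,0,0,-144,1],
    [34.2,-75.2,7,0,0,-144,1],
    [34.2,-75.2,7,0,0,-144,1],
    [34.2,-75.2,7,0,0,-144,1],
    [34.2,-75.2,7,0,0,-144,1],
    [34.2,-75.2,7,0,0,-144,1],
    [34.2,-75.2,7,0,0,-144,1],
    [34.2,-75.2,7,0,0,-144,1],
    [34.2,-75.2,7,0,0,-144,1],
  ],
)

```text
t: 1.77
ee_pos: [484.1, -145.9, 292.7]
orientation: [3.077, 0.633, -0.0]
ft_force: [0.2, 0.4, 1.0]
width: 88.1
grasp_force: 0.0
```

```bash
python3 - <<'E'
from h import *
d=grab('wrist','w1'); print(d['tool_from_camera'],d['fx'],d['fy'],ctrl.get_obs()['ee_pos'])
grab('top','top1')
E
```

```text
[[-3.82375057e-04  9.60173378e-01  2.79404613e-01  7.71298513e+01]
 [ 9.99998533e-01  8.33653729e-04 -1.49631610e-03 -1.22580150e-01]
 [-1.66964958e-03  2.79403631e-01 -9.60172288e-01 -1.62422924e+02]
 [ 0.00000000e+00  0.00000000e+00  0.00000000e+00  1.00000000e+00]] 308.43072475776 308.43072475776 [ 487.33002694 -150.54750853  293.58778777]
```

View pics/w1.png

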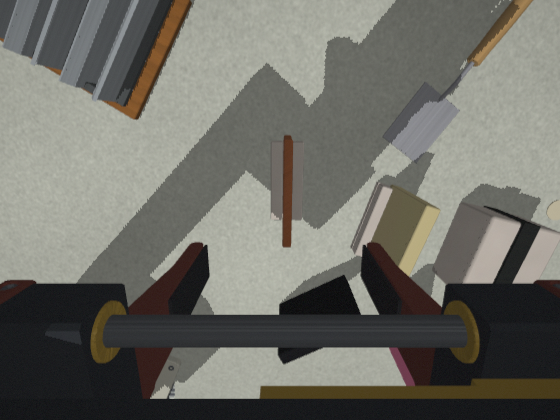

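The wrist view shows the thin board's top running from (288,135) to (287,246), with its holder either side. The thick board's top is at about (410,225).

```bash
cat >> h.py <<'E'
def blob(d,lo,hi,box,z,vb=True):
    hsv=cv2.cvtColor(d['image'],cv2.COLOR_RGB2HSV); m=cv2.inRange(hsv,lo,hi); k=np.zeros_like(m);x0,y0,x1,y1=box;k[y0:y1,x0:x1]=m[y0:y1,x0:x1]
    n,l,s,c=cv2.connectedComponentsWithStats(k); i=1+np.argmax(s[1:,4]); ys,xs=np.nonzero(l==i)
    P=np.array([onz(d,u,v,z)[:2] for u,v in zip(xs,ys)],np.float32); r=cv2.minAreaRect(P); (w,h),a=r[1],r[2]
    if h>w: a+=90; w,h=h,w
    print('centre',np.round(r[0],1),'size',round(w,1),round(h,1),'yaw',round((a+90)%180-90,2),'px',len(xs)); return r
E
python3 - <<'E'
from h import *
d=load('w1')
blob(d,(0,110,40),(14,255,255),(265,120,310,260),130)
blob(d,(14,50,90),(32,255,255),(340,170,450,290),130)
hsv=cv2.cvtColor(d['image'],cv2.COLOR_RGB2HSV); print(hsv[225,405:442:4],hsv[240,350:440:6], hsv[190,280:296:1])
d=load('top1'); hsv=cv2.cvtColor(d['image'],cv2.COLOR_RGB2HSV); print(hsv[233,374:392]); 
E
```

```text
centre [ 487.2 -147.9] size 121.5 9.4 yaw 22.46 px 953
centre [ 496.8 -283.1] size 95.0 60.7 yaw 5.63 px 3322
[[ 26  71  97]
 [ 25  74  97]
 [ 24  73  98]
 [ 23  76 144]
 [ 23  76 184]
 [ 23  76 184]
 [ 23  76 184]
 [ 25  51 164]
 [ 38  16 171]
 [ 39  19 172]] [[ 38  17 176]
 [ 17  23  99]
 [ 15  25 184]
 [ 14  23 185]
 [ 23  76  97]
 [ 23  74  97]
 [ 23  74  97]
 [ 25  74  97]
 [ 25  74  96]
 [ 25  74  96]
 [ 23  77 140]
 [ 23  76 184]
 [ 23  77 183]
 [ 35  17 170]
 [ 35  17 170]] [[ 15  23 112]
 [ 16  24 117]
 [ 15  24 106]
 [ 10 124  78]
 [ 12 160  86]
 [ 10 155  92]
 [ 11 161  90]
 [  9 151  93]
 [ 11 159  93]
 [ 10 156  95]
 [ 11 157  94]
 [ 11 158  95]
 [ 12  53  97]
 [ 19  25 110]
 [ 14  25 112]
 [ 14  25 111]]
[[ 20  35 108]
 [ 22  33 138]
 [ 21  32 150]
 [ 22  31 150]
 [ 21  32 136]
 [ 20  30 102]
 [ 19  28 100]
 [ 21  31 133]
 [ 20  31 149]
 [ 19  32 152]
 [ 20  43 154]
 [ 21  66 158]
 [ 22  75 157]
 [ 21  52 146]
 [ 23  29 149]
 [ 23  26 158]
 [ 24  26 158]
 [ 24  24 157]]
```

servo_tool(
  increments=[
    [0,0,0,0,0,0,1],
    [0,0,0,0,0,0,1],
    [0,0,0,0,0,0,1],
    [0,0,0,0,0,0,1],
    [0,0,0,0,0,0,1],
  ],
)

```text
t: 2.28
ee_pos: [483.4, -142.2, 292.8]
orientation: [-3.074, -0.647, 0.0]
ft_force: [0.1, -0.8, -0.4]
width: 87.8
grasp_force: 0.0
```

```bash
python3 - <<'E'
from h import *
d=grab('wrist','w2'); print(ctrl.get_obs()['ee_pos'],ctrl.get_obs()['orientation'])
blob(d,(0,110,40),(14,255,255),(255,120,320,270),130)
blob(d,(14,55,130),(32,255,255),(340,170,460,300),130)
d=load('top0')
blob(d,(0,110,80),(14,255,255),(300,200,345,260),130)
blob(d,(14,50,130),(32,255,255),(360,200,400,265),130)
E
```

```text
[ 483.54491979 -142.37585266  292.79585882] [3.07433443e+00 6.46461138e-01 2.03038299e-04]
centre [ 487.8 -147.2] size 121.6 10.1 yaw 22.47 px 989
centre [ 494.7 -304.9] size 85.0 17.2 yaw 5.64 px 1021
centre [ 485.1 -147.4] size 115.1 10.7 yaw 22.5 px 186
centre [ 477.6 -306.5] size 118.1 18.3 yaw 5.12 px 316
```

servo_tool(
  increments=[
    [0.4,-0.45,-3,0,0,-1.2,0.5],
    [0.4,-0.45,-6,0,0,-1.2,0],
    [0.4,-0.45,-9,0,0,-1.2,0],
    [0.4,-0.45,-12,0,0,-1.2,0],
    [0.4,-0.45,-14.5,0,0,-1.2,0],
    [0.4,-0.45,-17,0,0,-1.2,0],
    [0.4,-0.45,-19,0,0,-1.2,0],
    [0.4,-0.45,-20,0,0,-1.2,0],
    [0.4,-0.45,-20,0,0,-1.2,0],
    [0.4,-0.45,-20,0,0,-1.2,0],
    [0.4,-0.45,-20,0,0,-1.2,0],
    [0.4,-0.45,-20,0,0,-1.2,0],
  ],
)

```text
t: 3.33
ee_pos: [488.8, -148.0, 94.1]
orientation: [3.08, 0.612, 0.004]
ft_force: [-0.1, -0.8, 0.9]
width: 43.8
grasp_force: 0.0
```

servo_tool(
  increments=[
    [0,0,0,0,0,0,0],
    [0,0,0,0,0,0,0],
    [0,0,0,0,0,0,-0.5],
    [0,0,0,0,0,0,-1],
    [0,0,0,0,0,0,-1],
    [0,0,0,0,0,0,-1],
    [0,0,0,0,0,0,-1],
    [0,0,0,0,0,0,-1],
    [0,0,0,0,0,0,-1],
    [0,0,0,0,0,0,-1],
    [0,0,0,0,0,0,-1],
  ],
)

```text
t: 4.25
ee_pos: [487.7, -147.8, 92.6]
orientation: [-3.081, -0.612, 0.0]
ft_force: [-0.6, -0.7, -0.4]
width: 9.4
grasp_force: 30.0
```

servo_tool(
  increments=[
    [0,0,1,0,0,0,-1],
    [0,0,3,0,0,0,-1],
    [0,0,6,0,0,0,-1],
    [0,0,9,0,0,0,-1],
    [0,0,12,0,0,0,-1],
    [0,0,14,0,0,0,-1],
    [-0.3,3,16,0,0,-3,-1],
    [-0.7,6,18,0,0,-6,-1],
    [-1,9,20,0,0,-9,-1],
    [-1.3,13,21,0,0,-13,-1],
    [-1.7,17,22,0,0,-17,-1],
    [-2,21,22,0,0,-21,-1],
    [-2.3,25,22,0,0,-25,-1],
    [-2.7,29,22,0,0,-29,-1],
    [-3,32,22,0,0,-31,-1],
    [-3.3,34,22,0,0,-31,-1],
    [-3.3,34,22,0,0,-31,-1],
    [-3.3,34,22,0,0,-31,-1],
    [-3.3,34,22,0,0,-31,-1],
    [-3.3,34,22,0,0,-31,-1],
  ],
)

```text
t: 5.92
ee_pos: [454.6, 191.1, 312.7]
orientation: [3.132, -0.236, -0.0]
ft_force: [-0.3, -0.5, -3.4]
width: 9.8
grasp_force: 30.0
```

servo_tool(
  increments=[
    [0,0,0,0,0,0,-1],
    [0,0,0,0,0,0,-1],
    [0,0,0,0,0,0,-1],
    [0,0,0,0,0,0,-1],
  ],
)

```text
t: 6.25
ee_pos: [454.9, 191.7, 312.7]
orientation: [-3.133, 0.235, -0.0]
ft_force: [0.7, -0.3, -3.2]
width: 9.8
grasp_force: 30.0
```

```bash
python3 - <<'E'
from h import *
d=grab('wrist','w3'); o=ctrl.get_obs(); print(o['ee_pos'],o['orientation'],o['width'],o['grasp_force'])
R0=np.array([574.9,177.65]);a=np.deg2rad(-8.4);x=np.array([np.cos(a),np.sin(a)]);y=np.array([-x[1],x[0]])
for s in (70,0,-70):
  for t in (-66,66): print(s,t,np.round(proj(d,[*(R0+y*s+x*t),74])))
E
```

```text
[454.84014914 191.87231781 312.69900985] [-3.13276492e+00  2.35138234e-01 -2.22073105e-05] 9.673558367216165 29.998811781406403
70 -66 [226. 140.]
70 66 [220.  23.]
0 -66 [281. 140.]
0 66 [281.  22.]
-70 -66 [337. 140.]
-70 66 [341.  22.]
```

View pics/w3.png

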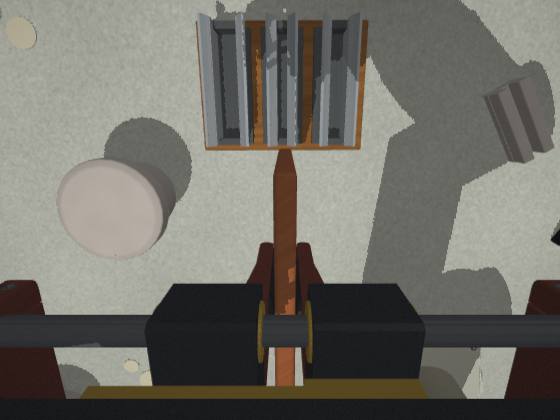

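The rack is at the top of the wrist view, (200–365, 10–148), with the board held straight below it. The slots show as predicted, at columns 226, 281 and 337. Now a fine check on an enlarged crop.

```bash
python3 - <<'E'
from h import *
d=load('w3'); r=blob(d,(0,90,30),(20,255,255),(190,0,380,152),12)
im=cv2.imread('pics/w3.png'); hsv=cv2.cvtColor(im,cv2.COLOR_BGR2HSV); m=cv2.inRange(hsv,(0,90,30),(20,255,255)); m[152:]=0;m[:,:190]=0;m[:,380:]=0
p=cv2.findNonZero(m); P=np.array([onz(d,*q[0],12)[:2] for q in p],np.float32); r=cv2.minAreaRect(P); print(r, np.round(cv2.boxPoints(r)).tolist())
c=cv2.resize(im[0:155,195:375],None,fx=3.8,fy=3.8,interpolation=cv2.INTER_CUBIC)
cv2.imwrite('pics/crop3.png',c)
E
```

```text
centre [574.9 176.6] size 228.4 171.1 yaw 81.51 px 4021
((574.861083984375, 176.8233184814453), (228.7827911376953, 171.06301879882812), 81.57272338867188) [[473.0, 76.0], [643.0, 51.0], [676.0, 277.0], [507.0, 303.0]]
```

View pics/crop3.png

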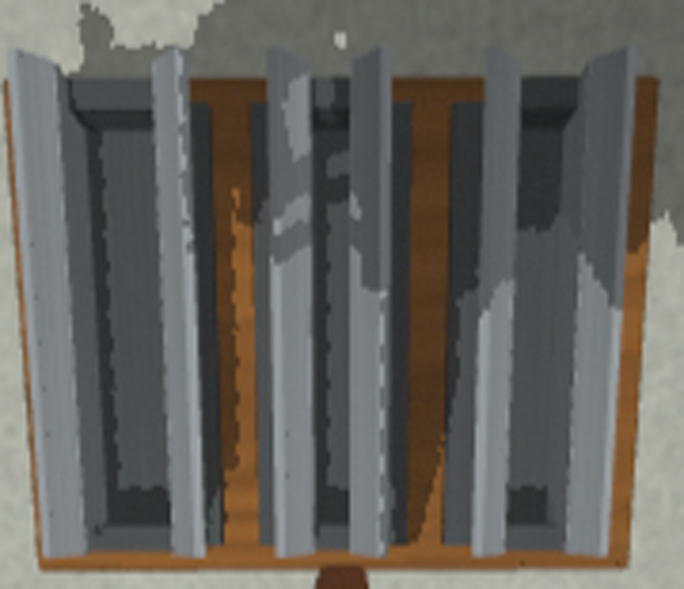

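The crop confirms the order wide, narrow, middle from the left, with the narrow slot's mouth centred at about px (282,145). I'll go above it.

servo_tool(
  increments=[
    [3,-0.4,0,0,0,0,-1],
    [6,-0.7,-2,0,0,0,-1],
    [9,-1.1,-5,0,0,0,-1],
    [11.2,-1.4,-8,0,0,0,-1],
    [12,-1.5,-10,0,0,0,-1],
    [12,-1.5,-11.5,0,0,0,-1],
    [12,-1.5,-12,0,0,0,-1],
    [12,-1.5,-12,0,0,0,-1],
    [12,-1.5,-12,0,0,0,-1],
    [12,-1.5,-12,0,0,0,-1],
    [12,-1.5,-12,0,0,0,-1],
    [12,-1.5,-12,0,0,0,-1],
    [12,-1.5,-12,0,0,0,-1],
    [12,-1.5,-12,0,0,0,-1],
    [12,-1.5,-12,0,0,0,-1],
  ],
)

```text
t: 7.55
ee_pos: [574.8, 177.3, 193.0]
orientation: [-3.133, 0.234, -0.001]
ft_force: [-0.5, -0.4, -2.8]
width: 9.8
grasp_force: 30.0
```

servo_tool(
  increments=[
    [0,0,-1,0,0,0,-1],
    [0,0,-2,0,0,0,-1],
    [0,0,-3,0,0,0,-1],
    [0,0,-4,0,0,0,-1],
    [0,0,-5,0,0,0,-1],
    [0,0,-5.8,0,0,0,-1],
    [0,0,-6.5,0,0,0,-1],
    [0,0,-7.2,0,0,0,-1],
    [0,0,-7.8,0,0,0,-1],
    [0,0,-8.3,0,0,0,-1],
    [0,0,-8.3,0,0,0,-1],
    [0,0,-8.3,0,0,0,-1],
    [0,0,-8.3,0,0,0,-1],
  ],
)

```text
t: 8.63
ee_pos: [575.0, 177.3, 110.0]
orientation: [-3.133, 0.234, -0.001]
ft_force: [0.3, -0.1, -3.5]
width: 9.9
grasp_force: 30.0
```

Clean entry. Now the last few millimetres, slowly.

servo_tool(
  increments=[
    [0,0,-0.2,0,0,0,-1],
    [0,0,-0.4,0,0,0,-1],
    [0,0,-0.5,0,0,0,-1],
    [0,0,-0.6,0,0,0,-1],
    [0,0,-0.7,0,0,0,-1],
    [0,0,-0.75,0,0,0,-1],
    [0,0,-0.75,0,0,0,-1],
    [0,0,-0.75,0,0,0,-1],
    [0,0,-0.75,0,0,0,-1],
  ],
)

```text
t: 9.38
ee_pos: [574.7, 177.2, 102.7]
orientation: [-3.133, 0.234, -0.0]
ft_force: [-4.6, -0.2, 6.1]
width: 9.8
grasp_force: 30.0
```

Contact (Fz went from −3.5 to +6.1). I'll release and lift clear.

servo_tool(
  increments=[
    [0,0,0,0,0,0,-0.6],
    [0,0,0,0,0,0,-0.3],
    [0,0,0,0,0,0,-0.1],
    [0,0,0,0,0,0,-0.1],
    [0,0,0,0,0,0,-0.1],
    [0,0,0,0,0,0,-0.1],
    [0,0,1.5,0,0,0,-0.1],
    [0,0,4,0,0,0,-0.1],
    [0,0,8,0,0,0,-0.1],
    [0,0,12,0,0,0,-0.1],
    [0,0,16,0,0,0,0],
    [0,0,19,0,0,0,0],
    [0,0,20,0,0,0,0],
    [0,0,20,0,0,0,0],
  ],
)

```text
t: 10.55
ee_pos: [576.2, 177.6, 305.4]
orientation: [-3.131, 0.234, -0.009]
ft_force: [-0.2, -0.0, -0.5]
width: 43.7
grasp_force: 0.0
```

servo_tool(
  increments=[
    [-0.7,-3.5,0,0,0,1,0],
    [-1.5,-7.5,0,0,0,2,0],
    [-2.3,-11.5,0,0,0,3,0],
    [-3.1,-15.5,0,0,0,4,0],
    [-3.9,-19.5,0,0,0,5,0],
    [-4.7,-23.5,0,0,0,6,0],
    [-5.5,-27.5,0,0,0,7,0],
    [-6.3,-31.5,0,0,0,8,0],
    [-7.1,-35.5,0,0,0,10,0],
    [-7.9,-39.5,0,0,0,11,0],
    [-8.7,-43.5,0,0,0,12,0],
    [-9.3,-46.5,0,0,0,13,0],
    [-9.7,-48.4,0,0,0,13.7,0],
    [-9.7,-48.4,0,0,0,13.7,0],
    [-9.7,-48.4,0,0,0,13.7,0],
    [-9.7,-48.4,0,0,0,13.7,0],
    [-9.7,-48.4,0,0,0,13.7,0],
    [-9.7,-48.4,0,0,0,13.7,0],
    [-9.7,-48.4,0,0,0,13.7,0],
  ],
)

```text
t: 12.13
ee_pos: [478.0, -305.8, 302.1]
orientation: [-3.138, -0.143, 0.0]
ft_force: [-0.3, 0.2, -0.8]
width: 43.7
grasp_force: 0.0
```

```bash
python3 - <<'E'
from h import *
d=grab('wrist','w4'); o=ctrl.get_obs(); print(o['ee_pos'],o['orientation'])
blob(d,(14,55,130),(32,255,255),(220,80,350,300),130)
blob(d,(14,55,60),(32,255,255),(220,80,350,300),130)
grab('top','top4'); d=grab('scene','scene4')
E
```

```text
[ 478.02464556 -305.93923778  302.21549593] [-3.13832338e+00 -1.43240732e-01 -1.31051605e-04]
centre [ 458.8 -308.6] size 80.9 17.3 yaw 5.65 px 980
centre [ 479.9 -306.7] size 123.4 17.5 yaw 5.45 px 1724
```

View pics/w4.png

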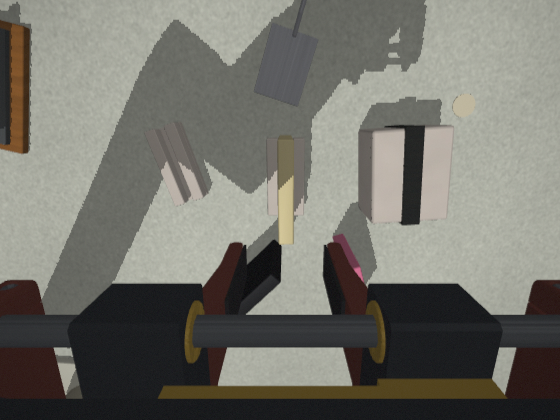

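The wrist view shows the thick board's top from (286,136) to (286,244), centred between the fingers. The black and pink look-alikes are clear of it. Descend and grip.

servo_tool(
  increments=[
    [0.15,-0.1,-3,0,0,0.3,0],
    [0.15,-0.1,-6,0,0,0.3,0],
    [0.15,-0.1,-9,0,0,0.3,0],
    [0.15,-0.1,-12,0,0,0.3,0],
    [0.15,-0.1,-15,0,0,0.3,0],
    [0.15,-0.1,-18,0,0,0.3,0],
    [0.15,-0.1,-20,0,0,0.3,0],
    [0.15,-0.1,-21,0,0,0.3,0],
    [0.15,-0.1,-21,0,0,0.3,0],
    [0.15,-0.1,-21,0,0,0.3,0],
    [0.15,-0.1,-21,0,0,0.3,0],
    [0.15,-0.1,-21,0,0,0.3,-0.4],
    [0.15,-0.1,-21,0,0,0.3,-1],
    [0.15,-0.1,-21,0,0,0.3,-1],
    [0.15,-0.1,-21,0,0,0.3,-1],
    [0.15,-0.1,-21,0,0,0.3,-1],
    [0.15,-0.1,-21,0,0,0.3,-1],
    [0.15,-0.1,-21,0,0,0.3,-1],
    [0.15,-0.1,-21,0,0,0.3,-1],
    [0.15,-0.1,-21,0,0,0.3,-1],
  ],
)

```text
t: 13.95
ee_pos: [479.4, -308.0, 92.7]
orientation: [3.138, 0.149, 0.001]
ft_force: [-1.7, 1.2, 6.9]
width: 17.9
grasp_force: 30.0
```

servo_tool(
  increments=[
    [0,0,1,0,0,0,-1],
    [0,0,3,0,0,0,-1],
    [0,0,6,0,0,0,-1],
    [0,0,9,0,0,0,-1],
    [0,0,12,0,0,0,-1],
    [0,0,14,0,0,0,-1],
    [0.5,2,15,0,0,-1,-1],
    [1,5,15,0,0,-2,-1],
    [1.8,8.5,15,0,0,-3,-1],
    [2.6,12.5,15,0,0,-4,-1],
    [3.4,16.5,15,0,0,-5,-1],
    [4.2,20.5,15,0,0,-6,-1],
    [5,24.5,15,0,0,-8,-1],
    [5.8,28.5,15,0,0,-10,-1],
    [6.6,32.5,15,0,0,-12,-1],
    [7.4,36.5,15,0,0,-13,-1],
    [8,39.5,15,0,0,-14,-1],
    [8.4,41,14,0,0,-14,-1],
    [8.5,41.5,13,0,0,-14,-1],
    [8.5,41.5,12,0,0,-14,-1],
  ],
)

```text
t: 15.62
ee_pos: [563.9, 108.1, 211.4]
orientation: [3.133, -0.231, -0.001]
ft_force: [-0.0, -0.2, -2.6]
width: 17.8
grasp_force: 30.0
```

servo_tool(
  increments=[
    [0,0,-1,0,0,0,-1],
    [0,0,-1,0,0,0,-1],
    [0,0,-1,0,0,0,-1],
    [0,0,-1,0,0,0,-1],
    [0,0,-1,0,0,0,-1],
    [0,0,-1,0,0,0,-1],
  ],
)

```text
t: 16.12
ee_pos: [564.6, 106.7, 202.8]
orientation: [-3.133, 0.235, -0.002]
ft_force: [-0.3, -0.3, -3.1]
width: 18.1
grasp_force: 30.0
```

servo_tool(
  increments=[
    [0,0.1,-1,0,0,0,-1],
    [0,0.1,-2,0,0,0,-1],
    [0,0.1,-3,0,0,0,-1],
    [0,0.1,-4,0,0,0,-1],
    [0,0.1,-5,0,0,0,-1],
    [0,0.1,-6,0,0,0,-1],
    [0,0.1,-6.8,0,0,0,-1],
    [0,0.1,-7.5,0,0,0,-1],
    [0,0.1,-8.2,0,0,0,-1],
    [0,0.1,-8.8,0,0,0,-1],
    [0,0.1,-9.2,0,0,0,-1],
    [0,0.1,-9.2,0,0,0,-1],
    [0,0.1,-9.2,0,0,0,-1],
    [0,0.1,-9.2,0,0,0,-1],
  ],
)

```text
t: 17.28
ee_pos: [564.6, 108.3, 110.6]
orientation: [-3.133, 0.234, -0.001]
ft_force: [0.3, -0.4, -2.4]
width: 17.8
grasp_force: 30.0
```

servo_tool(
  increments=[
    [0,0,-0.2,0,0,0,-1],
    [0,0,-0.4,0,0,0,-1],
    [0,0,-0.5,0,0,0,-1],
    [0,0,-0.6,0,0,0,-1],
    [0,0,-0.7,0,0,0,-1],
    [0,0,-0.8,0,0,0,-1],
    [0,0,-0.8,0,0,0,-1],
    [0,0,-0.8,0,0,0,-1],
    [0,0,-0.8,0,0,0,-1],
  ],
)

```text
t: 18.03
ee_pos: [564.2, 108.2, 102.7]
orientation: [-3.133, 0.234, -0.0]
ft_force: [-2.2, -1.1, 5.7]
width: 17.9
grasp_force: 30.0
```

servo_tool(
  increments=[
    [0,0,0,0,0,0,-0.5],
    [0,0,0,0,0,0,-0.3],
    [0,0,0,0,0,0,-0.1],
    [0,0,0,0,0,0,0],
    [0,0,0,0,0,0,0],
    [0,0,0,0,0,0,0],
    [0,0,1.5,0,0,0,0],
    [0,0,4,0,0,0,0],
    [0,0,8,0,0,0,0],
    [0,0,12,0,0,0,0],
    [0,0,16,0,0,0,0],
    [-3,-3,19,0,0,0,0],
    [-6,-6,20,0,0,0,0],
    [-9,-9,20,0,0,0,0],
    [-12,-12,20,0,0,0,0],
    [-12,-12,20,0,0,0,0],
    [-12,-12,20,0,0,0,0],
    [-12,-12,20,0,0,0,0],
    [-12,-12,20,0,0,0,0],
  ],
)

```text
t: 19.62
ee_pos: [445.4, -11.3, 302.4]
orientation: [-3.132, 0.234, -0.002]
ft_force: [0.0, 0.1, 0.5]
width: 43.7
grasp_force: 0.0
```

```bash
python3 - <<'E'
from h import *
d=grab('wrist','w5'); o=ctrl.get_obs(); print(o['ee_pos'],o['t'])
blob(d,(0,110,40),(14,255,255),(0,0,330,250),140)
blob(d,(14,55,60),(32,255,255),(0,0,450,250),140)
a=cv2.imread('pics/w5.png'); d=grab('scene','scene5'); b=cv2.resize(cv2.imread('pics/scene5.png')[170:300,280:460],(560,404),interpolation=cv2.INTER_CUBIC)
c=np.vstack([cv2.resize(a,(400,300)),cv2.resize(b,(400,290))]);cv2.imwrite('pics/fin.png',c)
E
```

```text
[445.38831559 -11.13324539 302.17790092] 19.6667
centre [566.9 157.6] size 120.9 48.4 yaw -8.54 px 5711
centre [561.6 119.3] size 165.8 123.3 yaw 81.71 px 7390
```

View pics/fin.png

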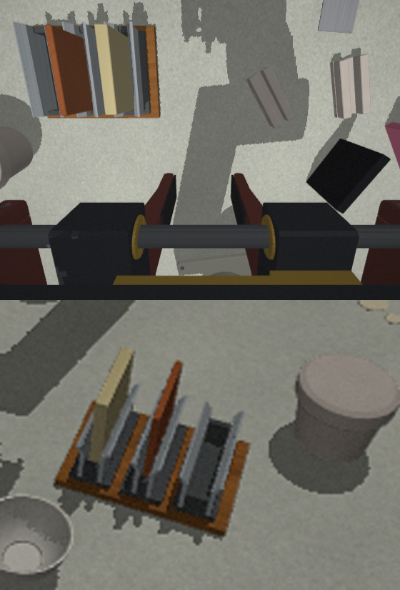

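Both boards stand upright in their slots: red in the narrow, cream in the middle, wide one empty. The apparent length at the seated height (120.9 mm) and the release height both agree with them resting home. Handing in.

```bash
python3 -c "
from workcell import ctrl; print(ctrl.close_job())"
```

```text
the job is handed in; nothing more can be done
None
```

Job handed in at about 20 s: the thin board is seated in the narrow slot and the thick board in the middle slot, the wide slot is empty, and the arm is clear; the hand-in returned no verdict.

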